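Put the three-tier stacking tray back together

TASK

The three-tier stacking tray on the desk has been taken apart: put it back together on its foot, with the largest tier at the bottom, the medium one on it and the smallest above, each one fully seated on the tip of the post below it. Then set the glass snow globe on top, on the tip of the smallest tier's post, gently and without dropping it. Leave the lamp base, the ice cube tray and the chopstick holder where they are.

Things in the scene. Friction and masses are not known exactly. Their poses are not given: they have to be found in the camera images.
- tower_foot: fixed grey plastic foot of the stacking tray: flat disc 96 mm across, 8 mm thick, with a post 34 mm thick, shoulder at 22 mm, coned tip to 34 mm (18 mm across at its root, 8 at its top; all tips alike). Origin: centre of its underside on the desk, z up. Assembled, the undersides of large, medium, small tier and globe stand 22, 80, 138 and 196 mm above it.
- tier_large: loose grey plastic tier, the largest: round dish 150 mm across, rim top at 24 mm height, floor at 17 mm; a central post 34 mm thick to lift it by, up to a flat shoulder at 58 mm, above it a narrow coned tip to 70 mm. Below, a foot ring 60 mm across with a hole 24 mm wide, 13 mm deep, that fits over the tip below so that it rests on that shoulder. Origin: centre of underside; z up the post.
- tier_medium: loose grey plastic tier, the middle size: round dish 116 mm across, rim top at 24 mm height, floor at 17 mm; a central post 34 mm thick to lift it by, up to a flat shoulder at 58 mm, above it a narrow coned tip to 70 mm. Below, a foot ring 60 mm across with a hole 24 mm wide, 13 mm deep, that fits over the tip below so that it rests on that shoulder. Origin: centre of underside; z up the post.
- tier_small: loose grey plastic tier, the smallest: round dish 84 mm across, rim top at 24 mm height, floor at 17 mm; a central post 34 mm thick to lift it by, up to a flat shoulder at 58 mm, above it a narrow coned tip to 70 mm. Below, a foot ring 60 mm across with a hole 24 mm wide, 13 mm deep, that fits over the tip below so that it rests on that shoulder. Origin: centre of underside; z up the post.
- snow_globe: loose snow globe, 84 mm tall, about 0.22 kg: a clear glass ball 64 mm in diameter, its centre 52 mm above the underside, on a round dark wooden foot 58 mm across and 26 mm high. In the underside is a central hole 24 mm wide and 13 mm deep that fits over a tier's tip. Can be gripped across the ball. Origin: centre of the underside, z up.
- lamp_base: fixed bystander: round chrome lamp base 130 mm across, 18 mm high, with a stub 16 mm across to 48 mm height. Origin: centre of the underside.
- ice_tray: loose bystander: empty orange ice cube tray 120 (its x) x 80 (its y) x 26 mm. Origin: centre of the underside.
- chopstick_holder: loose bystander: low open wooden case 250 (its x) x 32 (its y) x 18 mm in which two white chopsticks lie. Origin: centre of the underside.
Mind the look-alikes: they are no part of the job. Leave any purple or yellow look-alike of the snow_globe alone. What is shaped like the tier_medium but blue is not meant.

How it is judged (in metres and radians):
On the way, in this order (a step that is already met when the one before it is completed fails the run):
1. the largest tier is seated on the foot and let go (horizontal distance between tier_large and tower_foot below 0.008 m and z of tier_large in the frame of tower_foot between 0.017 and 0.027 m and angle between tier_large's own z axis and vertical below 0.08 rad and contact force between the fingers and tier_large below 0.2 N and linear speed of tier_large below 0.03 m/s), for 0.2 s.
2. the medium tier is seated on the largest and let go (horizontal distance between tier_medium and tier_large below 0.008 m and z of tier_medium in the frame of tower_foot between 0.075 and 0.085 m and angle between tier_medium's own z axis and vertical below 0.08 rad and contact force between the fingers and tier_medium below 0.2 N and linear speed of tier_medium below 0.03 m/s), for 0.2 s.
3. the smallest tier is seated on the medium one and let go (horizontal distance between tier_small and tier_medium below 0.008 m and z of tier_small in the frame of tower_foot between 0.133 and 0.143 m and angle between tier_small's own z axis and vertical below 0.08 rad and contact force between the fingers and tier_small below 0.2 N and linear speed of tier_small below 0.03 m/s), for 0.2 s.
4. the globe is seated on the smallest tier and let go (horizontal distance between snow_globe and tier_small below 0.008 m and z of snow_globe in the frame of tower_foot between 0.191 and 0.201 m and angle between snow_globe's own z axis and vertical below 0.08 rad and contact force between the fingers and snow_globe below 0.2 N and linear speed of snow_globe below 0.03 m/s), for 0.2 s.
At the end, for the whole second after the job is handed in: On the foot stand, from below, the large, medium and small tier and the snow globe, each centred on the part below within 8 mm, its underside within 5 mm of its seated height (22, 80, 138, 196 mm above the foot's underside), upright within 0.08 rad, let go and at rest (below 0.03 m/s) (all of step 1 and all of step 2 and all of step 3 and all of step 4); the robot touches nothing.
It fails at once if the snow globe is dropped (falls freely at over 0.4 m/s) or tipped over (more than 0.9 rad) ((contact force between snow_globe and anything else below 0.01 N and linear speed of snow_globe above 0.4 m/s) or angle between snow_globe's own z axis and vertical above 0.9 rad).
It fails at once if the ice cube tray or the chopstick holder is pushed more than 25 mm away (distance of any of ice_tray, chopstick_holder from where it was at the start of the episode above 0.025 m).
It fails at once if the lamp base is hit hard (over 25 N) (contact force between the arm and lamp_base above 25 N).
It also fails if it takes over 104 s, if anything falls off the work surface, if the arm or the gripper's body presses on something with over 40 N, if the wrist force passes 120 N, or if a joint passes its speed limit or range.

ROBOT

A 6-joint arm with a two-finger parallel gripper is mounted at the origin on the work surface. World frame = base frame: x ahead of the robot, y to its left, z up, the work surface at z = 0. Lengths are in m, angles in degrees, forces in N, time in s.
With the tool pointing down it reaches from about 0.35 to 0.875 m from the base axis. Payload 4.2 kg.
Tool frame: the origin (TCP) lies midway between the tips of the shut fingers; the grasp point (between the pads) lies 19 mm behind it; z points along the fingers, y is the line along which they close (so a half turn about z gives the same grasp; the last joint's range is limited). The gripper opens to 87 mm and grips with 3 to 60 N. Pads are 19 mm wide; open, the fingers measure 117 mm over their backs; the gripper's body (75 mm by 190 mm) begins 51 mm behind the grasp point.
Start: joints at [-56.975, 22.042, 0.453, 0, -68.411, -14.817], TCP at [0.195, -0.594, 0.223] pointing down, gripper open.
Joint ranges: [-179.83, 179.83], [-69.29, 118.12], [-61.27, 80.66], [-181.25, 117.63], [-171.15, -9.14], [-177.46, 177.46]. Speed limits (degrees/s): [159.86, 159.86, 180, 180, 180, 180].

INTERFACE

Orientations are given as [roll, pitch, yaw] about the fixed x, y, z axes, in that order (R = Rz(yaw) Ry(pitch) Rx(roll)).
In Python, from workcell import env gives the robot as it stands. The module is installed in compiled form; this text tells all that it offers. Calls block until the motion is done:
- env.goto(position, orientation): joint-space move of the TCP to a pose.
- env.move_straight(position, rotation=None, rate=0.15, force_limit=None): straight line of the TCP; rotation=None keeps the orientation; rate is the mean speed in m/s. With force_limit (N) it stops when the force on the tool has changed by that much, and returns True; else False.
- env.set_joints(angles): joint-space move.
- env.gripper_to(opening, grasp_force=None): opening from 0.0 (shut) to 1.0 (fully open); grasp_force is the grip in N (None keeps the last); returns when the fingers have stopped.
- env.dwell(seconds).
- env.inverse_kinematics(position, orientation): joint angles nearest the present ones, or None.
- env.read_state(): the state.
- env.grab_frame(name): name is "side" or "top" or "wrist"; returns a dict with "image" (400x640x3 uint8, blue, green, red), "fx", "fy", "cx", "cy" (pixels), "position" and "orientation" of the camera in the world. Camera axes: x right, y up, looking along -z (the intrinsics and any distortion apply to the point x, -y, -z); pixel columns grow to the right and rows downward; lengths in m; the calibration is good to about 2 mm. A picture is of the moment at which its call begins. There is no depth.
A pose or a line that the arm cannot do raises env.Unreachable and nothing moves.
- env.close_job(): hands the job in; it is judged then, once.
Trained networks look in a picture, given as the dict that the camera call returned (one of the last four; its "shot" number tells which), for a name from the list of things; names that differ only in an ending like _2 or _b are one class to them, and where a whole thing is asked for, a point or a joint stands for the part that bears it (a point fixed in the world has none). Each returns a list of dicts, best first, with "score" (0 to 1); they miss things now and then, are a little off and sometimes report something else, mostly with a low value. They report only what shows in the picture. A call takes as long as a camera call. They do not tell look-alikes from the thing itself.
- env.search_frame(picture, thing): "xyz" ([x, y, z] in m, in world coordinates, good to about 4 mm: the middle of the surface that is visible of it).
- env.trace(picture, thing): "mask" (400x640 bool, what is visible of it).
The state is a dict: "clock": time; "joint_positions": joint angles; "qvel": joint speeds; "joint_torque": joint torques, N m; "position": TCP position; "tool_rot": TCP orientation; "force": force on the tool from outside, world axes, zero at the start; "wrist_torque": the same for the moment, N m; "opening": opening from 0.0 (shut) to 1.0 (fully open); "finger_force": force on a finger pad.
Only numpy, scipy, OpenCV 4.12 (cv2) and the standard library are available. Lean on these libraries where they do the work, as an engineer would, in place of code of your own. Each camera call takes 0.05 s, during which the arm holds its last target. There are 200 camera calls.

## Working session

There is one attempt and no reset: what is moved stays moved. The work goes in short steps, each a Python script; the robot and the scene stay as the last script left them, time stands still between calls to the robot, and variables do not carry over. Pictures are saved under pics/ and viewed, at most 14 in all, crops included, and the job is handed in when it is done.

```bash
mkdir -p pics
cat > h.py <<'E'
import numpy as np, cv2
from scipy.spatial.transform import Rotation as R
from workcell import env
def ray(f,u,v):
    p=np.array([(u-f["cx"])/f["fx"],-(v-f["cy"])/f["fy"],-1.0])
    return np.array(f["position"]), camR(f)@p
def camR(f):
    o=np.array(f["orientation"])
    return o if o.shape==(3,3) else R.from_euler('xyz',o,degrees=True).as_matrix()
def at_z(f,u,v,z):
    o,d=ray(f,u,v); return o+d*(z-o[2])/d[2]
def proj(f,P):
    q=camR(f).T@(np.asarray(P,float)-np.array(f["position"]))
    return np.array([f["cx"]+f["fx"]*q[0]/-q[2], f["cy"]-f["fy"]*q[1]/-q[2]])
E
python3 - <<'E'
from h import *
for n in("top","side"):
    f=env.grab_frame(n); cv2.imwrite(f"pics/{n}0.png",f["image"])
    print(n,{k:(np.round(v,3) if not isinstance(v,str) else v) for k,v in f.items() if k!="image"})
    for t in("tower_foot","tier_large","tier_medium","tier_small","snow_globe","lamp_base","ice_tray","chopstick_holder"):
        print(t,[(np.round(d["xyz"],3).tolist(),round(d["score"],2),proj(f,d["xyz"]).round().tolist()) for d in env.search_frame(f,t)])
print(env.read_state())
E
```

```text
top {'fx': np.float64(458.99), 'fy': np.float64(458.99), 'cx': np.float64(321.998), 'cy': np.float64(197.339), 'position': array([0.467, 0.023, 1.46 ]), 'orientation': array([  4.441,  -0.193, -89.042]), 'shot': np.int64(1)}
tower_foot [([0.45, -0.308, 0.008], 0.82, [425.0, 240.0])]
tier_large [([0.654, -0.187, 0.019], 0.72, [388.0, 175.0])]
tier_medium [([0.485, -0.003, 0.014], 0.88, [329.0, 227.0]), ([0.464, 0.155, 0.018], 0.86, [278.0, 233.0])]
tier_small [([0.606, 0.143, 0.017], 0.67, [283.0, 188.0])]
snow_globe [([0.458, 0.428, 0.073], 0.9, [186.0, 234.0]), ([0.451, 0.325, 0.076], 0.8, [220.0, 237.0]), ([0.344, 0.37, 0.072], 0.56, [204.0, 272.0])]
lamp_base [([0.654, -0.398, 0.016], 0.79, [454.0, 176.0]), ([0.611, 0.143, 0.017], 0.46, [283.0, 186.0])]
ice_tray [([0.65, 0.419, 0.009], 0.81, [197.0, 173.0]), ([0.652, -0.186, 0.017], 0.41, [387.0, 175.0])]
chopstick_holder [([0.787, 0.038, 0.01], 0.7, [317.0, 133.0])]
side {'fx': np.float64(393.811), 'fy': np.float64(393.811), 'cx': np.float64(311.198), 'cy': np.float64(201.4), 'position': array([-0.011,  0.7  ,  0.564]), 'orientat
[... 805 characters left out ...]
93.0])]
{'clock': 0.9, 'joint_positions': array([-5.69748986e+01,  2.20409121e+01,  4.53317498e-01,  9.52639101e-04,
       -6.84117885e+01, -1.48171166e+01]), 'qvel': array([-0.06412557,  0.04495609,  0.0370074 ,  0.0259667 , -0.00041433,
       -0.00875433]), 'joint_torque': array([ 3.69858503e-05, -3.90451813e+01,  1.87623507e+01,  4.22439560e+00,
        1.55298994e-02, -7.19174267e-06]), 'position': array([ 0.1953112 , -0.59368086,  0.22256537]), 'tool_rot': array([-1.79999177e+02, -6.98596482e-04, -1.61791665e+02]), 'force': array([ 0.0209804 ,  0.14480749, -0.64249378]), 'wrist_torque': array([ 0.05336002, -0.04121429,  0.06778474]), 'finger_force': 0.0, 'opening': 0.9981300775181878}
```

View pics/top0.png

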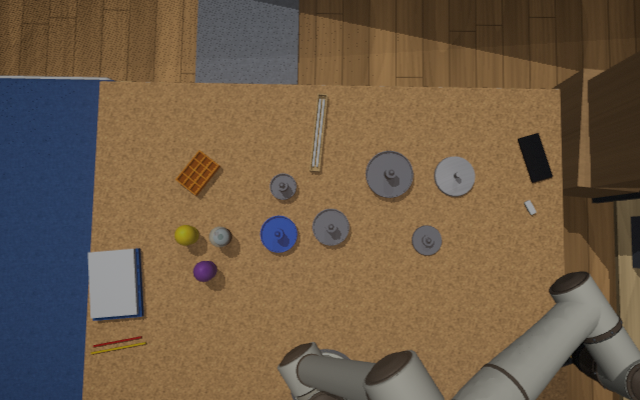

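View pics/side0.png

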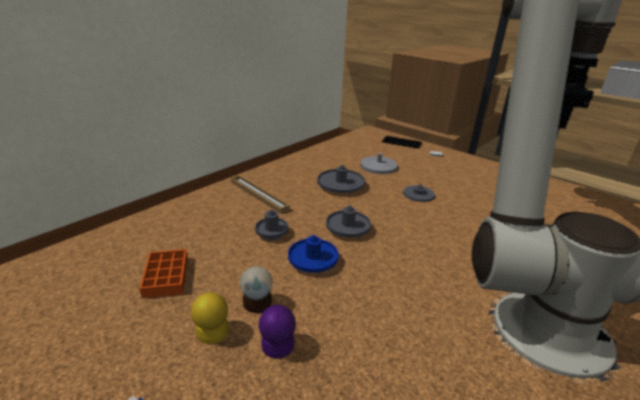

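The top view shows these candidates:
- **Large tier:** grey at (390,175).
- **Medium tier:** grey at (331,228). The blue look-alike is at (279,235), so I'll avoid it.
- **Small tier:** (284,187).
- **Foot:** (427,240).
- **Lamp base:** lighter, at (455,176).
- **Globe:** clear with a dark foot, at (221,237). The look-alikes are yellow at (186,235) and purple at (205,271).

Next I'll measure the foot and the large tier with the wrist camera.

Run:
```python
from h import *
for y in (0,-90,90,180,-120,-60):
    print(y,[ (lambda q: None if q is None else np.round(np.array(q)).astype(int).tolist())(env.inverse_kinematics(p,[180,0,y])) for p in([.45,-.308,.3],[.654,-.187,.06],[.485,0,.06],[.606,.143,.06],[.451,.325,.06],[.45,-.308,.35])])
t0=env.read_state()["clock"]
env.goto([.45,-.308,.30],[180,0,-120])
f=env.grab_frame("wrist"); cv2.imwrite("pics/w_foot.png",f["image"])
print(f["position"],f["orientation"],f["fx"],f["cx"],f["cy"], [(np.round(d["xyz"],4),d["score"]) for d in env.search_frame(f,"tower_foot")])
print(env.read_state()["clock"]-t0, env.read_state()["position"])
```

```text
0 [[-17, 12, -3, 0, -75, 107], [-2, 35, -2, 0, -53, 92], [19, 20, -31, 0, -39, 71], [28, 31, -11, 0, -48, 62], [52, 25, -21, 0, -44, 38], [-17, 11, 2, 0, -82, 107]]
-90 [[-17, 12, -3, 0, -75, 17], [-2, 35, -2, 0, -53, 2], [19, 20, -31, 0, -39, -19], [28, 31, -11, 0, -48, -28], [52, 25, -21, 0, -44, -52], [-17, 11, 2, 0, -82, 17]]
90 [[-17, 12, -3, 0, -75, -163], None, [19, 20, -31, 0, -39, 161], [28, 31, -11, 0, -48, 152], [52, 25, -21, 0, -44, 128], [-17, 11, 2, 0, -82, -163]]
180 [[-17, 12, -3, 0, -75, -73], [-2, 35, -2, 0, -53, -88], [19, 20, -31, 0, -39, -109], [28, 31, -11, 0, -48, -118], [52, 25, -21, 0, -44, -142], [-17, 11, 2, 0, -82, -73]]
-120 [[-17, 12, -3, 0, -75, -13], [-2, 35, -2, 0, -53, -28], [19, 20, -31, 0, -39, -49], [28, 31, -11, 0, -48, -58], [52, 25, -21, 0, -44, -82], [-17, 11, 2, 0, -82, -13]]
-60 [[-17, 12, -3, 0, -75, 47], [-2, 35, -2, 0, -53, 32], [19, 20, -31, 0, -39, 11], [28, 31, -11, 0, -48, 2], [52, 25, -21, 0, -44, -22], [-17, 11, 2, 0, -82, 47]]
[ 0.41253678 -0.37275594  0.46171358] [-1.55359304e+01 -3.74895402e-02  1.49855903e+02] 301.75726460993695 320.0556941077027 196.82792288798396 [(array([ 0.4478, -0.3179,  0.0042]), 0.78)]
1.5500000000000003 [ 0.44942382 -0.30883122  0.29958148]
```

View pics/w_foot.png

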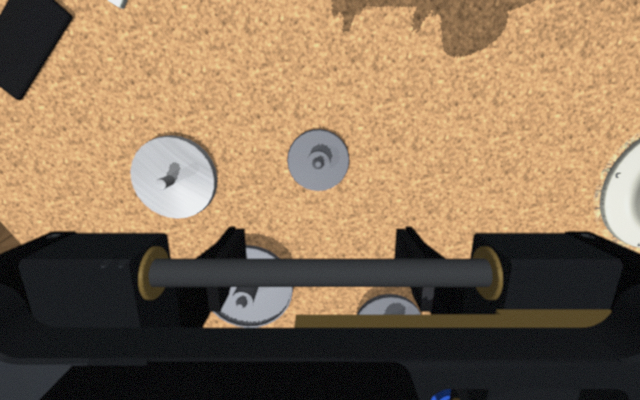

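The foot shows clear of the fingers at about (319,160), and the lamp base is at (173,177). I'll use yaw -60 throughout, because its closing axis clears the globe's neighbours and any bias cancels between pick and place. I'll fit circles to the network masks back-projected at rim height.

```bash
cat >> h.py <<'E'
from scipy.optimize import least_squares
ORI=[180,0,-60]
def measure(thing,xy,rz,rad,h=0.30,tag=None,move=True):
    "centre from circle fit of the mask outline back-projected on the rim plane"
    if move: env.goto([xy[0],xy[1],h],ORI)
    env.dwell(0.2)
    f=env.grab_frame("wrist")
    if tag: cv2.imwrite(f"pics/{tag}.png",f["image"])
    best=None
    for d in env.trace(f,thing):
        c=max(cv2.findContours(d["mask"].astype(np.uint8),cv2.RETR_EXTERNAL,cv2.CHAIN_APPROX_NONE)[0],key=len)[:,0]
        P=np.array([at_z(f,u,v,rz)[:2] for u,v in c])
        s=least_squares(lambda p:np.hypot(*(P-p[:2]).T)-p[2],[*P.mean(0),rad],loss="soft_l1",f_scale=0.001)
        e=np.hypot(s.x[0]-xy[0],s.x[1]-xy[1])
        print(thing,"fit",s.x.round(4),"score",round(d["score"],2),"res",np.median(abs(s.fun)).round(4),"px",proj(f,[*s.x[:2],rz]).round())
        if e<0.05 and (best is None): best=s.x
    return f,best
E
python3 - <<'E'
from h import *
f,b=measure("tower_foot",[.448,-.31],.008,.048,tag="m_foot")
f,c=measure("tier_large",[.652,-.182],.024,.075,tag="m_large")
print(env.read_state()["clock"])
a=[cv2.imread(f"pics/m_{n}.png")[60:300,160:480] for n in("foot","large")]
cv2.imwrite("pics/m1.png",np.hstack(a))
E
```

```text
tower_foot fit [ 0.451  -0.3155  0.0467] score 0.84 res 0.0005 px [320. 159.]
tier_large fit [ 0.6568 -0.1924  0.0738] score 0.67 res 0.0003 px [319. 158.]
4.9833
```

View pics/m1.png

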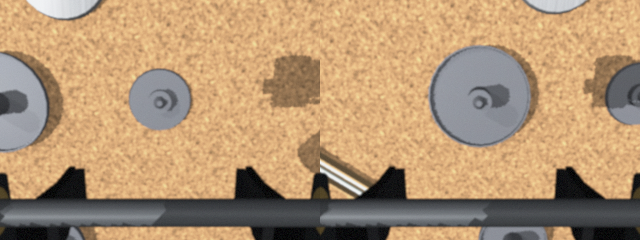

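Both crops match their fits: the foot disc is at crop (160,99) and the large tier at crop (480,98). The wrist fit and the top camera disagree by about 6 mm, so I'll check with the wrist turned half round and a circle fit from the top camera.

Run:
```python
import h
from h import *
h.ORI=[180,0,120]
measure("tier_large",[.655,-.189],.024,.075)
measure("tower_foot",[.450,-.313],.008,.048)
env.goto([.45,.0,.45],[180,0,-60])
f=env.grab_frame("top")
for t,z,r in(("tier_large",.024,.075),("tower_foot",.008,.048),("tier_small",.024,.042)):
    for d in env.trace(f,t)[:1]:
        c=max(cv2.findContours(d["mask"].astype(np.uint8),cv2.RETR_EXTERNAL,cv2.CHAIN_APPROX_NONE)[0],key=len)[:,0]
        P=np.array([at_z(f,u,v,z)[:2] for u,v in c])
        s=least_squares(lambda p:np.hypot(*(P-p[:2]).T)-p[2],[*P.mean(0),r],loss="soft_l1",f_scale=.001)
        print("top",t,s.x.round(4))
print(env.read_state()["clock"])
```

```text
tier_large fit [ 0.6576 -0.1907  0.0742] score 0.68 res 0.0004 px [322. 166.]
tower_foot fit [ 0.4501 -0.3115  0.0466] score 0.83 res 0.0004 px [320. 162.]
top tier_large [ 0.6566 -0.1879  0.0748]
top tower_foot [ 0.4507 -0.309   0.0458]
top tier_small [0.6123 0.1463 0.0407]
11.4917
```

The measurements agree to about 2 mm, so I'll use the mean. Picking and placing the large tier now.

```bash
cat >> h.py <<'E'
FOOT=np.array([.4506,-.3132])
def S():
    s=env.read_state(); return np.round(s["position"],4),np.round(s["force"],1),round(s["opening"],3),round(s["finger_force"],1),round(s["clock"],1)
def pick(xy,ztcp,force,opening):
    env.gripper_to(opening)
    env.goto([*xy,ztcp+.10],ORI)
    print("hit" if env.move_straight([*xy,ztcp],rate=.12,force_limit=10) else "free",S())
    env.gripper_to(0,grasp_force=force); env.dwell(.2); print("gripped",S())
    env.move_straight([*xy,ztcp+.02],rate=.05); env.dwell(.2); print("lifted",S())
def place(xy,ztcp,carry):
    p=env.read_state()["position"]
    env.move_straight([p[0],p[1],carry],rate=.25)
    env.goto([*xy,carry],ORI)
    env.move_straight([*xy,ztcp+.025],rate=.15); env.dwell(.4); print("above",S())
    print("stop",env.move_straight([*xy,ztcp-.004],rate=.03,force_limit=4),S())
E
python3 - <<'E'
from h import *
pick([.6572,-.1916],.030,35,.65)
place(FOOT,.052,.20)
f=env.grab_frame("side"); cv2.imwrite("pics/p1.png",f["image"][100:300,300:540].repeat(3,0).repeat(3,1))
E
```

```text
free (array([ 0.658 , -0.1917,  0.031 ]), array([-0.9,  1. ,  0.1]), 0.649, 0.0, 14.9)
gripped (array([ 0.6574, -0.1916,  0.0304]), array([-1.1,  1.1,  2. ]), 0.381, 35.0, 15.6)
lifted (array([ 0.6569, -0.1915,  0.0496]), array([-0.2, -0.2, -2.2]), 0.381, 35.0, 16.4)
above (array([ 0.4507, -0.3133,  0.0774]), array([ 0. ,  0.5, -1.7]), 0.381, 35.0, 19.4)
stop True (array([ 0.4503, -0.3131,  0.0523]), array([0.1, 0.9, 3.9]), 0.384, 35.0, 20.2)
```

View pics/p1.png

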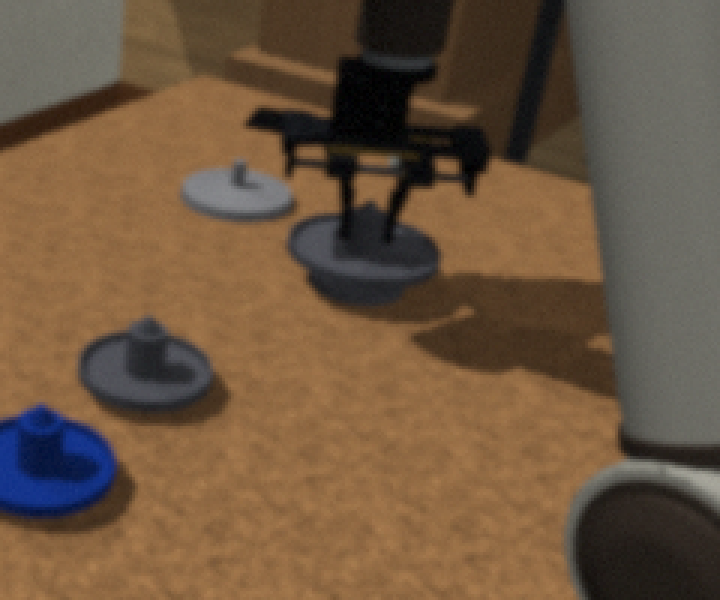

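The side view shows the large tier level on the foot, and it stopped at z 0.0523 (expected 0.052), so it is seated. I'll release it, check it from above, then look at the grey medium tier.

```bash
cat >> h.py <<'E'
def release(opening):
    env.gripper_to(opening); env.dwell(.3)
    p=env.read_state()["position"]; env.move_straight([p[0],p[1],p[2]+.10],rate=.15); print("released",S())
E
python3 - <<'E'
from h import *
release(.65)
measure("tier_large",[.450,-.313],.046,.075,h=.32)
f,b=measure("tier_medium",[.487,-.008],.024,.058,tag="m_med")
g,_=measure("tier_medium",b[:2],.024,.058)
print(S())
cv2.imwrite("pics/m2.png",g["image"][40:320,120:520].repeat(2,0).repeat(2,1))
E
```

```text
released (array([ 0.4486, -0.3122,  0.1506]), array([-0.4,  0.8,  0.5]), 0.65, 0.0, 22.1)
tier_large fit [ 0.4492 -0.3142  0.0737] score 0.67 res 0.0004 px [320. 164.]
tier_medium fit [0.4634 0.1191 0.0327] score 0.97 res 0.0043 px [292. 243.]
tier_medium fit [ 0.4874 -0.01    0.0567] score 0.85 res 0.0004 px [320. 164.]
tier_medium fit [0.4641 0.1183 0.0325] score 0.75 res 0.0042 px [292. 243.]
tier_medium fit [ 0.4872 -0.01    0.0575] score 0.64 res 0.0005 px [320. 165.]
(array([ 0.4875, -0.0099,  0.3   ]), array([0.3, 1. , 0.1]), 0.65, 0.0, 25.1)
```

View pics/m2.png

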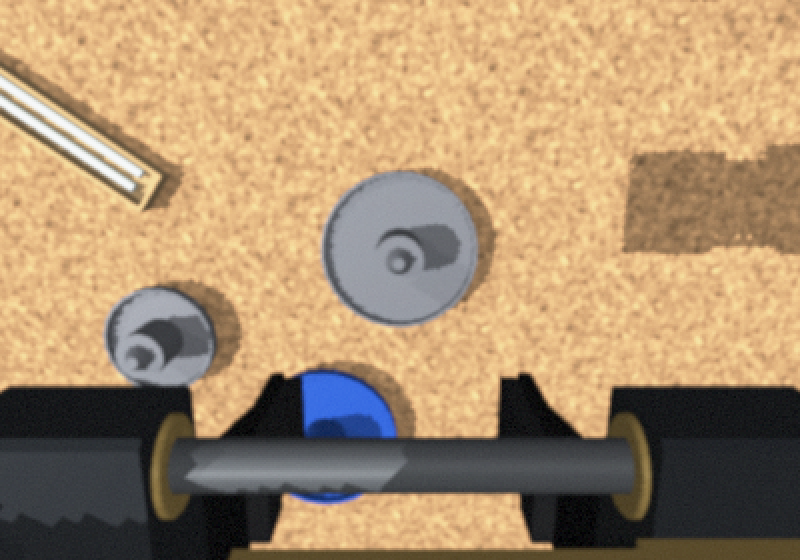

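The crop shows the grey medium tier at (400,248), with the blue one separate at (325,435), and the fit agrees with that. The large tier sits within about 1.5 mm of the foot's centre.

Run:
```python
from h import *
pick([.4872,-.0092],.030,35,.65)
place([.4498,-.313],.110,.24)
f=env.grab_frame("side"); cv2.imwrite("pics/p2.png",f["image"][80:280,300:540].repeat(3,0).repeat(3,1))
```

```text
free (array([ 0.488 , -0.009 ,  0.0308]), array([ 0.2, -0.1,  0.4]), 0.651, 0.0, 27.0)
gripped (array([ 0.4875, -0.0091,  0.0303]), array([-0.1,  0.7,  4.4]), 0.381, 35.0, 27.8)
lifted (array([ 0.4869, -0.0093,  0.0497]), array([-0.1,  0.8, -1.2]), 0.378, 35.0, 28.5)
above (array([ 0.4499, -0.3131,  0.1354]), array([ 0.6, -0.4, -0.6]), 0.381, 35.0, 31.9)
stop True (array([ 0.4496, -0.3129,  0.1103]), array([0.4, 1.1, 3.6]), 0.383, 35.0, 32.6)
```

View pics/p2.png

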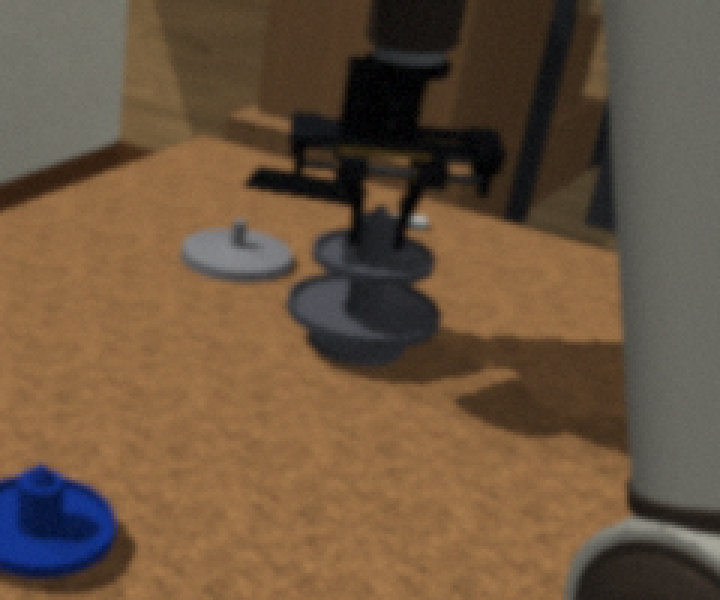

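The medium tier is level on the large one, at z 0.1103 (expected 0.110). Releasing it, then on to the small tier.

Run:
```python
from h import *
release(.65)
measure("tier_medium",[.450,-.313],.104,.058,h=.38)
f,b=measure("tier_small",[.6123,.143],.024,.042,tag="m_small")
xy=b[:2]+[0,.0012]
assert abs(b[2]-.042)<.004
pick(xy,.031,35,.65)
place([.4498,-.313],.169,.30)
f=env.grab_frame("side"); cv2.imwrite("pics/p3.png",np.hstack([f["image"][60:260,340:540].repeat(2,0).repeat(2,1),cv2.imread("pics/m_small.png")[:,120:520]]))
```

```text
released (array([ 0.4481, -0.3121,  0.2085]), array([-0.8,  0.1, -1.4]), 0.649, 0.0, 34.5)
tier_medium fit [ 0.4488 -0.3139  0.0569] score 0.78 res 0.0003 px [320. 164.]
tier_small fit [0.6118 0.142  0.0405] score 0.56 res 0.0005 px [320. 165.]
free (array([0.6126, 0.1435, 0.032 ]), array([0.6, 0.3, 0.3]), 0.651, 0.0, 39.5)
gripped (array([0.6121, 0.1433, 0.0314]), array([-0.2,  0.3,  2.6]), 0.381, 35.0, 40.3)
lifted (array([0.6115, 0.1431, 0.0506]), array([ 0.6,  0.6, -1.6]), 0.385, 35.0, 41.0)
above (array([ 0.4499, -0.3131,  0.1944]), array([-0.6, -0.2,  0.2]), 0.384, 35.0, 45.2)
stop True (array([ 0.4498, -0.3131,  0.1694]), array([0.1, 0.6, 4.3]), 0.383, 35.0, 46.0)
```

View pics/p3.png

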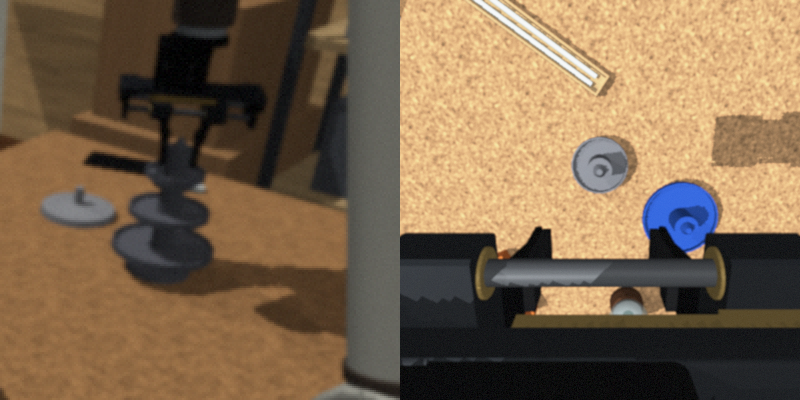

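The small tier is seated, at z 0.1694 (expected about 0.169). The right half shows the small tier I picked and the blue one left alone. Releasing it, then viewing the globe from straight above.

Run:
```python
from h import *
release(.65)
measure("tier_small",[.450,-.313],.162,.042,h=.44)
env.gripper_to(1.0)
xy=np.array([.448,.325]); off=np.array([.037,-.064])
env.goto([.45,.1,.35],ORI)
env.goto([*(xy-off),.30],ORI)
f,b=measure("snow_globe",xy,.052,.032,move=False)
print(S()); im=f["image"].copy()
u=proj(f,[*b[:2],.052]); cv2.drawMarker(im,tuple(int(i) for i in u),(0,0,255),0,8)
x,y=[int(i) for i in u]; x0=max(0,x-130);y0=max(0,y-100)
cv2.imwrite("pics/g.png",cv2.resize(im[y0:y0+200,x0:x0+260],None,fx=3,fy=3)[:600,:800])
```

```text
released (array([ 0.4484, -0.3122,  0.2673]), array([ 0. , -0.3, -0.1]), 0.651, 0.0, 47.9)
tier_small fit [ 0.4492 -0.3147  0.0415] score 0.93 res 0.0004 px [320. 164.]
snow_globe fit [0.4545 0.4333 0.0327] score 0.95 res 0.0012 px [277. 181.]
snow_globe fit [0.4511 0.3297 0.0319] score 0.93 res 0.0003 px [316. 116.]
snow_globe fit [0.3468 0.3736 0.0337] score 0.73 res 0.0011 px [365. 182.]
(array([0.4114, 0.3882, 0.3005]), array([ 0.1,  0. , -0.2]), 0.998, 0.0, 52.7)
```

View pics/g.png

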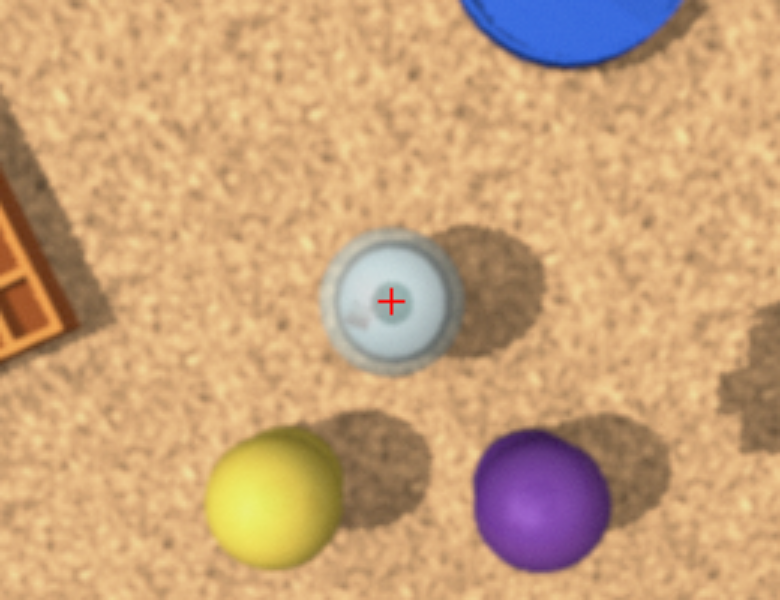

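The marker is on the clear globe at crop (391,300). Yellow (275,498) and purple (540,500) lie below it, clear of the left-right closing line. Gripping it gently, then carrying it to above the tower and checking there.

Run:
```python
from h import *
pick([.4511,.3305],.034,25,1.0)
p=env.read_state()["position"]
env.move_straight([p[0],p[1],.31],rate=.2)
env.goto([.4495,-.3133,.31],ORI)
env.move_straight([.4495,-.3133,.258],rate=.1); env.dwell(.3); print(S())
f=env.grab_frame("side"); cv2.imwrite("pics/p4.png",f["image"][30:230,340:540].repeat(3,0).repeat(3,1))
```

```text
free (array([0.4516, 0.3312, 0.0349]), array([ 1.2, -0.2, -0.5]), 1.0, 0.0, 54.7)
gripped (array([0.4514, 0.3307, 0.0344]), array([-0.5,  0.2,  2. ]), 0.72, 25.0, 55.4)
lifted (array([0.4509, 0.3303, 0.0537]), array([-0.2,  1. , -1.5]), 0.722, 25.0, 56.2)
(array([ 0.4497, -0.3134,  0.2586]), array([-0.1,  0.6, -2.2]), 0.726, 25.0, 60.9)
```

View pics/p4.png

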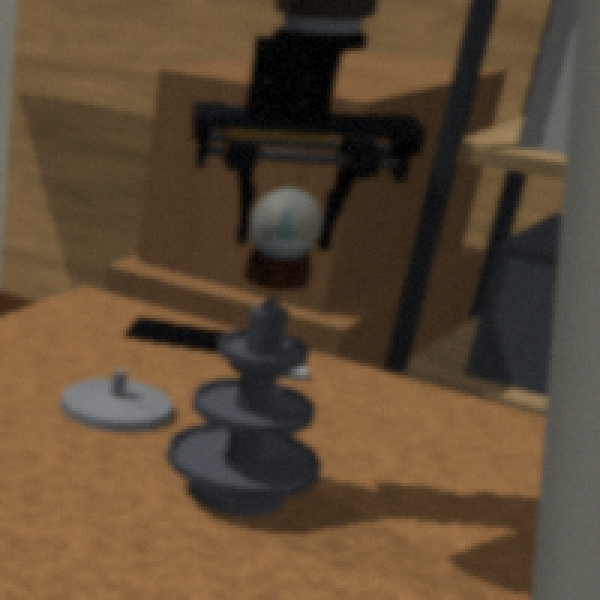

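The globe hangs upright, parallel to the tower axis, with its foot at (278,270) above the tip at (270,300). Lowering it now.

Run:
```python
from h import *
print("stop",env.move_straight([.4495,-.3133,.226],rate=.02,force_limit=3),S())
f=env.grab_frame("side"); cv2.imwrite("pics/p5.png",f["image"][30:230,340:540].repeat(3,0).repeat(3,1))
```

```text
stop True (array([ 0.4496, -0.3134,  0.2303]), array([-1.3, -0.8,  4.6]), 0.72, 25.0, 62.2)
```

View pics/p5.png

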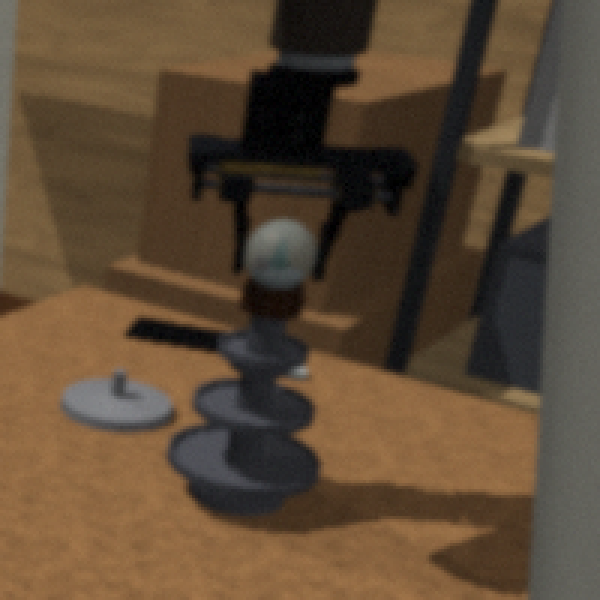

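The globe is down on the small tier's shoulder, at z 0.2303 (expected 0.230, from a 34 mm grasp). I'll open the gripper, back off straight up, check, and hand the job in.

Run:
```python
from h import *
env.gripper_to(1.0); env.dwell(.4); print(S())
env.move_straight([.4495,-.3133,.36],rate=.1); env.dwell(.4); print(S())
f=env.grab_frame("side"); cv2.imwrite("pics/p6.png",f["image"][30:230,340:540].repeat(3,0).repeat(3,1))
```

```text
(array([ 0.4486, -0.3128,  0.2287]), array([0.1, 0.2, 0.3]), 0.996, 0.0, 63.4)
(array([ 0.4495, -0.3133,  0.3599]), array([-0.3,  0.3,  1.5]), 0.995, 0.0, 65.2)
```

View pics/p6.png

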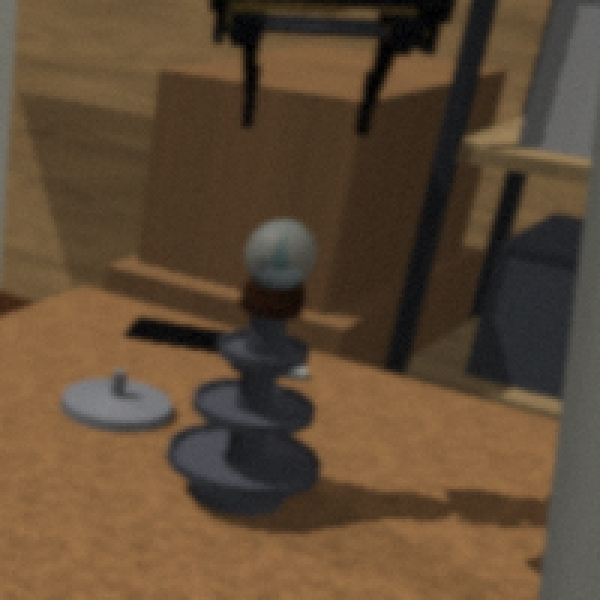

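The whole tower stands upright with the globe on top at (281,255), and the gripper is clear of it.

```bash
python3 -c "
from workcell import env
print(env.close_job())"
```

```text
the job is handed in; nothing more can be done
None
```

The tray is back together on its foot (large, medium, small) with the snow globe on top, released and upright in the last picture; I handed the job in at about 65 s of the 104 s and got no verdict back.

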